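# Seat the folding bar in its holder and lock the toggle clamp

### The arm

A 6-joint arm with a two-finger parallel gripper is mounted at the origin on a cart in front of the work surface, level with it; the furniture and walls round the work are solid. World frame = base frame: x ahead of the robot, y to its left, z up, the work surface at z = 0. Lengths are in m, angles in degrees, forces in N, time in s.
With the tool pointing down it reaches from about 0.35 to 0.725 m from the base axis. Payload 4.3 kg.
Tool frame: the origin (TCP) lies midway between the tips of the shut fingers; the grasp point (between the pads) lies arm.grasp_offset behind it (arm.grasp_offset is the distance from the TCP to the grasp point, in m); z points along the fingers, y is the line along which they close (so a half turn about z gives the same grasp; the last joint's range is limited). The gripper opens to 85 mm and grips with 20 to 120 N. Pads are 22 mm wide; open, the fingers measure 114 mm over their backs; the gripper's body (76 mm by 85 mm) begins 54 mm behind the grasp point. The pads swing forward as they close: fully open they stand 13 mm farther back than shut.
Start: joints at [-83.211, 21.618, 4.641, 73.018, 0, 83.68], TCP at [0.13, -0.56, 0.231] pointing down, gripper open.
Joint ranges: [-156.06, 156.06], [-48.1, 94.91], [-58.44, 69.94], [-101.28, 121.22], [-78.64, 73.56], [-180, 180]. Speed limits (degrees/s): [147.25, 147.25, 180, 180, 180, 180].

### API

Orientations are given as [roll, pitch, yaw] about the fixed x, y, z axes, in that order (R = Rz(yaw) Ry(pitch) Rx(roll)).
In Python, from rig import arm gives the robot as it stands.
- The arm moves only by the shell command python3 -m pendant 'ROWS' [FORCE]. ROWS is JSON, a list of rows, each a list of 5 numbers: the shift along the tool's x, y, z in mm, then the turn about the tool's z in rad, then the gripper command: -1 is shut, 1 is fully open, values between are in proportion. A call has 1 to 5 rows; each row is the pose to reach, as a shift and turn from the pose commanded when the call began, along the tool's axes at that moment; what a row does not reach only later rows make up. A row lasts 1/8 s, in which the tool goes at most 62.5 mm and 10.7 degrees, less where a joint would pass 70% of its speed; a pose out of reach is approached as far as the arm can. A call with a gripper value outside its range is refused whole. The fingers move at their own pace and stop on an object; FORCE is the grip in N (left out, the last holds). Time passes only in rows, so rows that repeat a pose let the fingers close. It gives the time, the measured TCP pose, the force, the opening and the grip force at its end, in the units of the state.
- arm.observe(): the state, without advancing time (a new reading comes with each control period).
- arm.camera(name): name is "scene" or "top" or "wrist"; returns (picture, depth): 400x640x3 uint8, red, green, blue; 400x640 float32, m along the optical axis (not along the pixel's ray), 0 where there is no reading.
- arm.camera_params(name): a dict with "K" (3x3 intrinsics, pixels), "camera_from_world" (4x4, takes a point from world to camera coordinates); the wrist camera has in their place "T_tool_cam" (4x4, takes a point from camera to tool coordinates, whose origin is the TCP and whose axes are the flange's). Camera axes: x right, y down, z forward; pixel columns grow to the right and rows downward; lengths in m; the calibration is good to about 2 mm. A picture is of the moment at which its call begins: read the wrist's pose just before it. camera_params takes no time and is no camera call.
- arm.sign_off(): hands the job in; it is judged then, once.
The state is a dict: "clock": time; "qpos": joint angles; "joint_velocities": joint speeds; "joint_efforts": joint torques, N m; "tcp_pos": TCP position; "eef_rot": TCP orientation; "wrist_force": force on the tool from outside, world axes, zero at the start; "wrist_torque": the same for the moment, N m; "opening": opening from 0.0 (shut) to 1.0 (fully open); "grasp_force": force on a finger pad.
Only numpy, scipy, OpenCV 4.12 (cv2) and the standard library are available. Lean on these libraries where they do the work, as an engineer would, in place of code of your own. Each camera call takes 0.05 s, during which the arm holds its last target. There are 200 camera calls.

### The job

Set up the folding bar for the shift, pushing with the fingertips only: slide the bar along its wooden board until its foot sits square and fully home against both the end stop and the side stop, without lifting or tipping it. Then push the toggle clamp's black-sleeved lever over and down, past its dead point, until it snaps into lock with the clamp's pad pressing on the foot. Leave the things lying round the holder where they are.

Things in the scene. Friction and masses are not known exactly. Their poses are not given: they have to be found in the camera images.
- bar_holder: fixed wooden board, 12 mm thick (top 12 mm above the table), x -129 to +146, y -72 to +50 mm in its frame, with two steel stops and a steel toggle clamp. Origin: on the table's surface, straight below where the bar's centre belongs. x points along the board to the end stop and the clamp behind it, y to the side stop (far from the robot), z up. Lever, arm and pad move in its plane y = 0
- home (a point): point on the board's top face where the centre of the bar's underside lies when the bar is home; axes parallel to bar_holder's, whose origin is 12 mm below it
- end_stop (a point): middle of the end stop's face, at x = +50, y = -10 mm in bar_holder: a rigid steel bar, face 80 mm wide along y (y = -50 to +30), top 25 mm above the table; the foot's 55 mm wide end rests flat on it
- side_stop (a point): middle of the side stop's face, at x = +4, y = +27.5 mm in bar_holder: a rigid steel bar, face 80 mm long along x (x = -36 to +44), top 25 mm above the table; a 100 mm long side of the foot rests flat on it
- folding_bar: loose dark iron bar, about 0.42 kg. Foot 55 (own x) x 100 (own y) x 10 mm; in its middle an upright web 40 (x) x 6 (y) mm and on it a rod along own x, 10 mm thick, 52 mm long, 50 mm up. Origin: centre of the underside. Starts on the board 35-65 mm short of the end stop, 8-24 mm off the side stop, up to 0.15 rad askew. Home: own y along bar_holder's x, either way. Slides at 2 to 5 N
- clamp_lever (a joint): lever's angle q: about 1.4 = open (start, nearly upright), 0 = over against its own rigid stop (locked). It rises at 0.35 + q rad above bar_holder's +x, so it is pushed to +x and down. Moves freely and stays where left down to 0.7, where the pad meets the foot; then a spring resists, up to about 5 N at the sleeve; past the dead point at 0.29 it snaps to 0 by itself and stays
- lever_pivot (a point): axis of the lever, 20 mm above the table, at x = 108, y = 0 in bar_holder (the axis is parallel to bar_holder's y)
- lever_tip (a point): end of the lever on its centre line, 109 mm from lever_pivot. The lever's grip is a round black plastic sleeve of 16 mm diameter from 42 to 109 mm from the pivot
- clamp_pad: sprung spindle with a round rubber pad, 16 mm across, on the end of the clamp's arm. Lever locked: it presses on the foot at x = 30, y = 0 mm in bar_holder; lever open: it stands about 20 mm above the foot. Origin: on the spindle, about 24 mm above the pad's face; z along the spindle
- wafer_1: bystander: flat round wafer, 75 mm across, 4 mm thick, on the table beyond the side stop; origin at the centre of its underside
- wafer_2: bystander: as wafer_1, nearer the clamp
- twist_timer: bystander: white round kitchen timer, 67 mm across, 50 mm high, on the table beyond the clamp; origin at the centre of its underside
- cookie_1: bystander: folded cookie about 23 x 43 x 34 mm on the table, on the robot's side of the clamp; origin at the centre of its underside
- cookie_2: bystander: as cookie_1, 23 x 48 x 31 mm
- spanner: bystander: flat spanner, 33 x 180 x 6 mm (long along own y), near the table's front edge; origin at the centre of its underside

How it is judged (in metres and radians):
On the way, in this order (a step that is already met when the one before it is completed fails the run):
1. the folding bar lies home against both stops while the clamp is still open (x of folding_bar in the frame of home between -0.0025 and 0.002 m and y of folding_bar in the frame of home between -0.0025 and 0.002 m and angle between the y axis of folding_bar and the x axis of bar_holder, either way round below 0.035 rad and value of joint clamp_lever above 0.8 rad), for 0.2 s.
2. the lever has snapped into lock and the pad presses on the bar's foot (value of joint clamp_lever below 0.06 rad and contact force between clamp_pad and folding_bar above 10 N), for 0.2 s.
At the end, for the whole second after the job is handed in: the bar's foot is within 2.5 mm of both stops and square to them within 2 degrees, the lever is within 0.06 rad of its locked stop, and the pad presses on the bar's foot with more than 10 N; the bar is at rest (all of step 2 and x of folding_bar in the frame of home between -0.0025 and 0.002 m and y of folding_bar in the frame of home between -0.0025 and 0.002 m and angle between the y axis of folding_bar and the x axis of bar_holder, either way round below 0.035 rad and linear speed of folding_bar below 0.01 m/s); the robot touches nothing.
It fails at once if the folding bar is lifted or tipped (more than 7 mm above the board, or more than 0.2 rad) (z of folding_bar in the frame of home above 0.007 m or angle between folding_bar's own z axis and vertical above 0.2 rad).
It fails at once if a thing lying round the holder is moved more than 20 mm (distance of any of wafer_1, wafer_2, twist_timer, cookie_1, cookie_2, spanner from where it was at the start of the episode above 0.02 m).
It also fails if it takes over 72 s, if anything falls off the work surface, if the arm or the gripper's body presses on something with over 40 N, if the wrist force passes 120 N, or if a joint passes its speed limit or range.

## Working session

There is one attempt and no reset: what is moved stays moved. The work goes in short steps, Python scripts to look and compute and a shell command to move; the robot and the scene stay as the last step left them, time stands still between calls to the robot, and variables do not carry over. Pictures are saved under pics/ and viewed, at most 10 in all, crops included, and the job is handed in when it is done.

```bash
ls; mkdir -p pics
python3 - <<'E'
from rig import arm
import cv2,numpy as np
print(arm.observe(),arm.grasp_offset)
for n in("scene","top"):
    p,d=arm.camera(n);cv2.imwrite(f"pics/{n}0.png",p[:,:,::-1]);np.savez(f"{n}0.npz",p=p,d=d,**arm.camera_params(n))
    print(n,arm.camera_params(n))
E
```

```text
pics
{'clock': 0.0, 'qpos': array([-8.32083110e+01,  2.16634917e+01,  4.56107180e+00,  7.30170049e+01,
       -1.04803397e-04,  8.36817294e+01]), 'joint_velocities': array([-0.0401353 ,  0.01626895, -0.01048327, -0.12112249, -0.11632847,
       -0.06519763]), 'joint_efforts': array([ 1.25532943e-04, -4.63611102e+01,  2.69870353e+01,  2.10787787e-02,
       -2.71913521e-06, -1.18884603e-06]), 'tcp_pos': array([ 0.13036265, -0.55934771,  0.23033239]), 'eef_rot': array([-1.79881289e+02, -1.30386688e-02,  1.31099461e+01]), 'wrist_force': array([ 0.1587318 ,  0.88363565, -0.10070165]), 'wrist_torque': array([ 0.0050457 , -0.057935  ,  0.00234594]), 'grasp_force': 0.0, 'opening': 1.0021877086405167} 0.0187
scene {'K': array([[369.93293744,   0.        , 319.16080288],
       [  0.        , 369.93293744, 202.26556311],
       [  0.        ,   0.        ,   1.        ]]), 'camera_from_world': array([[ 0.88384053, -0.46724492,  0.02254122, -0.5583767 ],
       [-0.17446071, -0.37395386, -0.91089076,  0.10086798],
       [ 0.43403845,  0.80114961, -0.41203145,  0.77759317],
       [ 0.        ,  0.        ,  0.        ,  1.        ]])}
top {'K': array([[510.6873905 ,   0.        , 328.43353425],
       [  0.        , 510.6873905 , 195.93082592],
       [  0.        ,   0.        ,   1.        ]]), 'camera_from_world': array([[ 0.00699005, -0.99996137, -0.00532987, -0.1754606 ],
       [-0.97549391, -0.00564664, -0.21995396,  0.5289286 ],
       [ 0.21991536,  0.00673674, -0.97549569,  0.79800905],
       [ 0.        ,  0.        ,  0.        ,  1.        ]])}
```

View pics/top0.png

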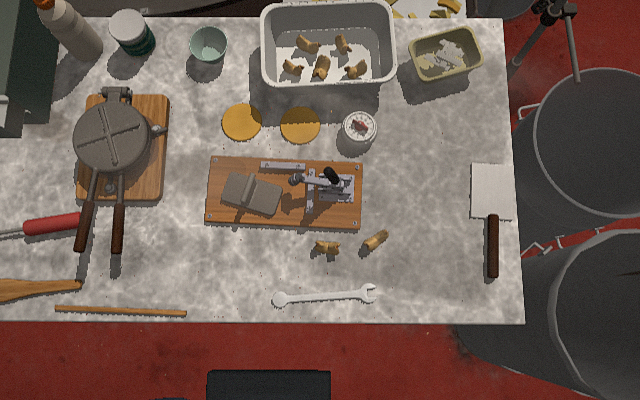

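View pics/scene0.png

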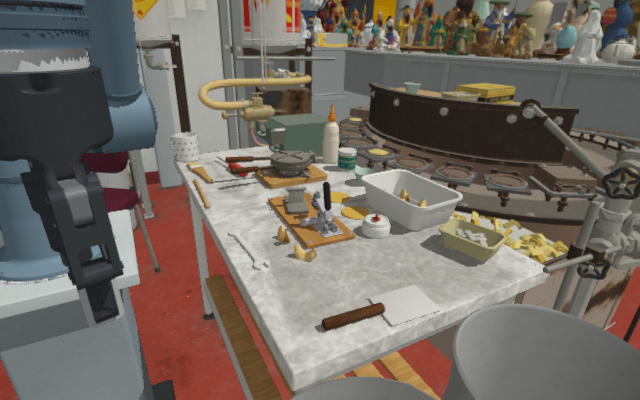

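```bash
cat > h.py <<'E'
import numpy as np,cv2
def load(n):
    z=np.load(n);return z['p'],z['d'],z['K'],z['camera_from_world']
def world(d,K,T):
    v,u=np.mgrid[:d.shape[0],:d.shape[1]]
    c=np.stack([(u-K[0,2])/K[0,0]*d,(v-K[1,2])/K[1,1]*d,d],-1)
    W=np.linalg.inv(T);return c@W[:3,:3].T+W[:3,3]
def onplane(u,v,z,K,T):
    W=np.linalg.inv(T);r=W[:3,:3]@np.array([(u-K[0,2])/K[0,0],(v-K[1,2])/K[1,1],1]);o=W[:3,3]
    return o+r*(z-o[2])/r[2]
E
python3 - <<'E'
from h import *
p,d,K,T=load('top0.npz');W=world(d,K,T)
c=p[140:245,190:380,::-1];cv2.imwrite('pics/top0c.png',cv2.resize(c,None,fx=4,fy=4,interpolation=cv2.INTER_CUBIC))
hsv=cv2.cvtColor(p,cv2.COLOR_RGB2HSV)
for a in [(211,156),(363,162),(360,230),(205,222)]:
    print(onplane(*a,.012,K,T),hsv[a[1]+(4 if a[1]<200 else -4),a[0]+(-4 if a[0]>300 else 4)],W[a[1],a[0]])
print(W[260,250],W[210,215],W[195,238],W[260,220], 'z')
E
```

```text
[0.61313075 0.04064367 0.012     ] [ 15  19 105] [0.613366   0.04083303 0.01123569]
[ 0.60334731 -0.23341251  0.012     ] [ 12  89 140] [ 0.60753337 -0.23430155 -0.0021087 ]
[ 0.47993828 -0.22721065  0.012     ] [ 13 153 153] [ 0.48168134 -0.22783312  0.00088069]
[0.4924251 0.0442155 0.012    ] [ 11 110 132] [4.94453930e-01 4.72044901e-02 1.29874123e-04]
[ 4.27752415e-01 -3.54543710e-02 -2.90639086e-04] [0.51382472 0.02772463 0.01261783] [ 0.53909178 -0.01325109  0.02161675] [0.42704026 0.01616463 0.00359621] z
```

View pics/top0c.png

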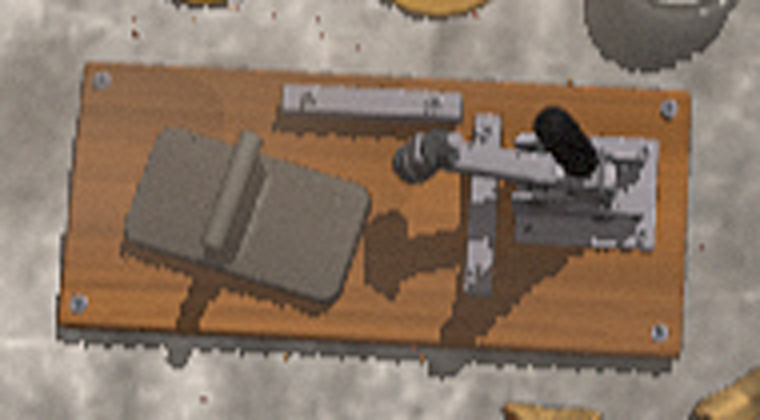

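```bash
cat >> h.py <<'E'
def fit(P,Q): # 2D rigid: Q ~ R P + t
    P=np.array(P,float);Q=np.array(Q,float);a=P-P.mean(0);b=Q-Q.mean(0)
    th=np.arctan2((a[:,0]*b[:,1]-a[:,1]*b[:,0]).sum(),(a*b).sum())
    R=np.array([[np.cos(th),-np.sin(th)],[np.sin(th),np.cos(th)]]);t=Q.mean(0)-R@P.mean(0)
    return th,R,t,np.linalg.norm(P@R.T+t-Q,axis=1)
E
python3 - <<'E'
from h import *
p,d,K,T=load('top0.npz');W=world(d,K,T)
f=lambda L,z:[onplane(190+(x-1.5)/4,140+(y-1.5)/4,z,K,T)[:2] for x,y in L]
B=[(-.129,.05),(.146,.05),(.146,-.072),(-.129,-.072)]
th,R,t,r=fit(B,f([(86,63),(690,93),(677,356),(62,325)],.012))
print(np.degrees(th),t,r*1e3);np.savez('holder.npz',R=R,t=t,th=th)
H=lambda q:(np.array(q)-t)@R
print('end stop top edge',H(f([(475,113),(463,292)],.025))*1e3,'side stop',H(f([(284,117),(460,123)],.025))*1e3)
q=H(f([(164,126),(372,187),(333,306),(122,235)],.022));print('foot',q*1e3)
F=[(-.05,.0275),(.05,.0275),(.05,-.0275),(-.05,-.0275)]
a,_,c,r=fit(F,q);print('bar in holder',np.degrees(a),c*1e3,r*1e3)
# heights in holder frame near clamp
X=np.concatenate([H(W[...,:2].reshape(-1,2)),W[...,2:].reshape(-1,1)],1)*1e3
for x in range(-60,151,15):
    m=(abs(X[:,0]-x)<7.5)&(abs(X[:,1])<40);i=np.argmax(X[m,2]);print(x,X[m][i].round())
print('start tcp',H([[.1304,-.5593]])*1e3)
E
```

```text
-92.58111570974403 [ 0.55956799 -0.08512691] [1.43041021 1.870591   2.78453792 3.02912884]
end stop top edge [[ 49.5908561   30.8646828 ]
 [ 49.27926001 -49.69166083]] side stop [[-34.55900609  24.77344429]
 [ 43.25875335  25.96005072]]
foot [[ -87.80917417   18.78627581]
 [   6.22477708   -4.28372279]
 [  -6.87183776  -58.17388901]
 [-101.5297105   -31.40439592]]
bar in holder -14.714983931643589 [-47.49648634 -18.76893298] [2.04141254 1.72717282 0.75762455 1.82056004]
-60 [-53. -34.  69.]
-45 [-51. -34.  71.]
-30 [-37.   5.  63.]
-15 [-20.  38.  30.]
0 [-0. 30. 30.]
15 [20.  4. 56.]
30 [35. -1. 81.]
45 [46.  1. 93.]
60 [53. -0. 68.]
75 [ 82.   3. 127.]
90 [ 90.   1. 130.]
105 [ 98.   2. 106.]
120 [113.   8.  39.]
135 [130. -13.  21.]
150 [145.  -6.  14.]
start tcp [[ 493.01906513 -407.37880455]]
```

```bash
cat >> h.py <<'E'
def pose():
    from rig import arm
    s=arm.observe();z=np.load('holder.npz');p=np.array(s['tcp_pos']);yaw=s['eef_rot'][2]
    return s,z['R'],z['t'],p,yaw
def go(x,y,z): # holder mm, z above table
    s,R,t,p,yaw=pose();w=R@np.array([x,y])/1e3+t;d=np.array([*(w-p[:2]),z/1e3-p[2]])
    a=np.radians(yaw);c,n=np.cos(a),np.sin(a)
    print('tool shift',(1e3*np.array([c*d[0]+n*d[1],n*d[0]-c*d[1],-d[2]])).round(1),'turn',round(float(np.radians(yaw)-np.radians(np.degrees(np.load('holder.npz')['th'])+90)),3))
def st():
    s,R,t,p,yaw=pose();h=(p[:2]-t)@R*1e3
    f=s['wrist_force'];print('holder',h.round(1),'z',round(p[2]*1e3,1),'yaw',round(yaw,1),'F holder',(R.T@f[:2]).round(1),f[2].round(1),'t',round(s['clock'],2),'open',round(s['opening'],2))
E
python3 -c "
from h import *
st();go(-47,-85,200)"
```

```text
holder [ 493.2 -407.4] z 230.5 yaw 13.1 F holder [0.2 0.1] -0.6 t 0.1 open 1.0
tool shift [ 456.5 -432.8   30.5] turn 0.274
```

```bash
python3 -m pendant '[[42,-40,3,0.14,0],[84,-80,6,0.274,0],[126,-120,9,0.274,0],[168,-160,12,0.274,0],[210,-200,15,0.274,0]]' 60; python3 -c "
from h import *
st();go(-47,-85,200)"
```

```text
clock: 0.72
tcp_pos: [0.2902, -0.3157, 0.2159]
eef_rot: [-180.0, -0.0, -2.6]
wrist_force: [-0.3, -0.2, -0.7]
opening: 0.5
grasp_force: 0.0
holder [ 242.5 -258.8] z 215.9 yaw -2.6 F holder [ 0.2 -0.3] -0.7 t 0.72 open 0.5
tool shift [ 173.6 -289.6   15.9] turn -0.001
```

```bash
python3 -m pendant '[[30,-54,3,0,0],[60,-108,6,0,0],[90,-162,9,0,0],[120,-216,12,0,0],[150,-260,16,0,0]]'; python3 -m pendant '[[24,-29,0,0,0],[24,-29,0,0,0],[24,-29,0,0,0]]';  python3 - <<'E'
from h import *
st();go(-47,-85,12)
from rig import arm
s=arm.observe();p,d=arm.camera('wrist');cv2.imwrite('pics/w1.png',p[:,:,::-1]);np.savez('w1.npz',p=p,d=d,tcp=s['tcp_pos'],rot=s['eef_rot'],**arm.camera_params('wrist'))
print(arm.camera_params('wrist'))
E
```

```text
clock: 1.35
tcp_pos: [0.4516, -0.0625, 0.2001]
eef_rot: [180.0, 0.0, -2.5]
wrist_force: [0.0, -0.5, -0.5]
opening: 0.501
grasp_force: 0.0
clock: 1.72
tcp_pos: [0.4757, -0.037, 0.1999]
eef_rot: [180.0, 0.1, -2.6]
wrist_force: [0.9, -0.7, -0.3]
opening: 0.503
grasp_force: 0.0
holder [-44.3 -85.9] z 199.9 yaw -2.6 F holder [0.6 0.9] -0.3 t 1.73 open 0.5
tool shift [  0.9  -2.7 187.9] turn -0.0
{'K': array([[316.64916638,   0.        , 322.11990134],
       [  0.        , 316.64916638, 201.30154999],
       [  0.        ,   0.        ,   1.        ]]), 'T_tool_cam': array([[ 4.16987609e-04, -9.51628199e-01, -3.07251683e-01,
         7.94429930e-02],
       [ 9.99999328e-01,  6.43925286e-05,  1.15771402e-03,
        -8.59228481e-04],
       [-1.08192860e-03, -3.07251960e-01,  9.51627586e-01,
        -1.43759074e-01],
       [ 0.00000000e+00,  0.00000000e+00,  0.00000000e+00,
         1.00000000e+00]])}
```

View pics/w1.png

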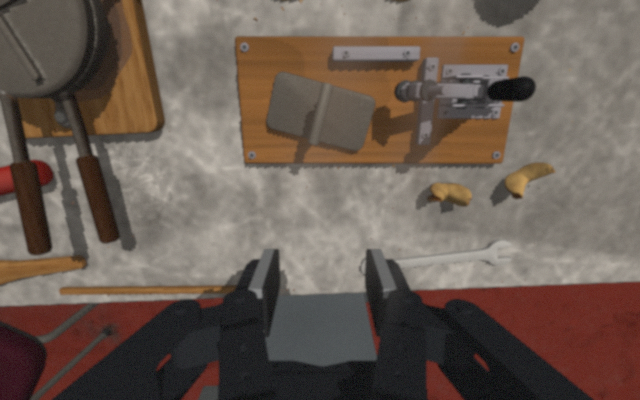

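Run:
```python
from h import *
from scipy.spatial.transform import Rotation as Ro
z=np.load('w1.npz');M=np.eye(4);M[:3,:3]=Ro.from_euler('xyz',z['rot'],degrees=True).as_matrix();M[:3,3]=z['tcp']
T=np.linalg.inv(M@z['T_tool_cam']);K=z['K']
f=lambda L,h:[onplane(u,v,h,K,T)[:2] for u,v in L]
B=[(-.129,.05),(.146,.05),(.146,-.072),(-.129,-.072)]
th,R,t,r=fit(B,f([(236,37),(524,37),(504,164),(244,164)],.012));print(np.degrees(th),t,r*1e3)
H=lambda q:(np.array(q)-t)@R
F=[(-.05,.0275),(.05,.0275),(.05,-.0275),(-.05,-.0275)]
q=H(f([(279,71),(377,97),(363,153),(264,127)],.022));a,_,c,r=fit(F,q);print(q*1e3,np.degrees(a),c*1e3,r*1e3)
```

```text
-92.5244070466336 [ 0.55882632 -0.08668296] [1.62085304 2.03555942 0.64936589 0.56508678]
[[ -86.94972005   19.15725687]
 [   6.57344122   -4.15239023]
 [  -4.81081086  -58.25509764]
 [-104.019126    -32.34142126]] -14.501794345039544 [-47.30155392 -18.89791306] [2.16627378 1.55689701 0.99310919 1.56970953]
```

```bash
python3 -m pendant '[[1,-3,50,0,0],[1,-3,100,0,0],[1,-3,150,0,0],[1,-3,180,0,0],[1,-3,187,0,0]]';python3 -m pendant '[[4,0,0,0,0],[8,0,0,0,0],[12,0,0,0,0],[16,0,0,0,0],[20,0,0,0,0]]';  python3 - <<'E'
from h import *
st()
from rig import arm
s=arm.observe();p,d=arm.camera('wrist');cv2.imwrite('pics/w2.png',p[:,:,::-1])
E
```

```text
clock: 2.4
tcp_pos: [0.4749, -0.0345, 0.0116]
eef_rot: [-180.0, 0.3, -2.7]
wrist_force: [0.7, -0.3, -0.4]
opening: 0.499
grasp_force: 0.0
clock: 3.02
tcp_pos: [0.4968, -0.0348, 0.0133]
eef_rot: [180.0, 0.1, -2.6]
wrist_force: [-3.8, 0.1, 3.1]
opening: 0.5
grasp_force: 2.0
holder [-47.5 -64.9] z 13.3 yaw -2.6 F holder [ 0.1 -3.8] 3.1 t 3.02 open 0.5
```

View pics/w2.png

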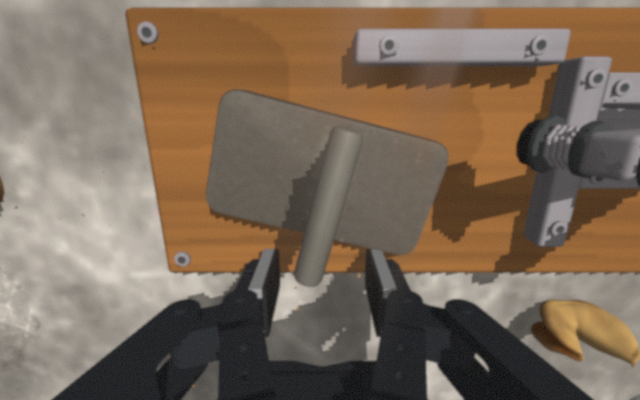

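```bash
python3 -m pendant '[[0,0,-2,0,0],[0,0,-2,0,0]]'; python3 -m pendant '[[3,0,0,0,0],[6,0,0,0,0],[9,0,0,0,0],[12,0,0,0,0]]';  python3 - <<'E'
from h import *
st()
E
```

```text
clock: 3.32
tcp_pos: [0.4973, -0.0346, 0.0152]
eef_rot: [-180.0, 0.0, -2.6]
wrist_force: [-1.2, 0.5, -0.8]
opening: 0.496
grasp_force: 0.7
clock: 3.82
tcp_pos: [0.5099, -0.0354, 0.0153]
eef_rot: [180.0, -0.0, -2.6]
wrist_force: [-1.7, -1.5, 0.7]
opening: 0.495
grasp_force: 0.9
holder [-47.4 -51.9] z 15.3 yaw -2.6 F holder [ 1.6 -1.6] 0.7 t 3.83 open 0.5
```

```bash
python3 -m pendant '[[2,0,0,0,0],[4,0,0,0,0],[6,0,0,0,0],[8,0,0,0,0],[10,0,0,0,0]]';  python3 - <<'E'
from h import *
st()
from rig import arm
s=arm.observe();p,d=arm.camera('wrist');cv2.imwrite('pics/w3.png',p[:,:,::-1])
E
```

```text
clock: 4.45
tcp_pos: [0.5197, -0.0357, 0.0153]
eef_rot: [180.0, -0.0, -2.6]
wrist_force: [-2.3, -0.8, -1.8]
opening: 0.502
grasp_force: 0.9
holder [-47.5 -42. ] z 15.3 yaw -2.6 F holder [ 0.9 -2.3] -1.8 t 4.45 open 0.5
```

View pics/w3.png

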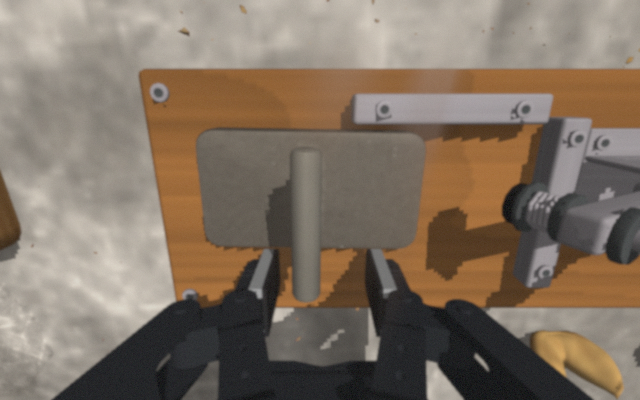

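```bash
python3 -m pendant '[[1.5,0,0,0,0],[3,0,0,0,0],[3,0,0,0,0]]';python3 -m pendant '[[1,0,0,0,0],[2,0,0,0,0],[2,0,0,0,0]]';python3 -m pendant '[[1,0,0,0,0],[1,0,0,0,0]]'; python3 -c "
from h import *
st()"
```

```text
clock: 4.88
tcp_pos: [0.5222, -0.0357, 0.0153]
eef_rot: [-180.0, 0.0, -2.6]
wrist_force: [-4.1, -0.8, 2.0]
opening: 0.499
grasp_force: 1.9
clock: 5.25
tcp_pos: [0.5229, -0.0357, 0.0151]
eef_rot: [-180.0, 0.2, -2.6]
wrist_force: [-8.0, -0.4, 4.3]
opening: 0.496
grasp_force: 3.6
clock: 5.5
tcp_pos: [0.5229, -0.0357, 0.015]
eef_rot: [180.0, 0.3, -2.6]
wrist_force: [-9.6, 0.2, 7.4]
opening: 0.499
grasp_force: 4.6
holder [-47.7 -38.9] z 15.0 yaw -2.6 F holder [ 0.2 -9.6] 7.4 t 5.5 open 0.5
```

```bash
python3 -m pendant '[[-12,0,0,0,0],[-20,0,-30,0,0],[-20,0,-85,0,0],[0,-40,-85,0,-1],[30,-84,-85,0,-1]]'; python3 -c "
from h import *
st();go(-130,0,16)"
```

```text
clock: 6.12
tcp_pos: [0.5616, 0.043, 0.1022]
eef_rot: [-179.8, -0.3, -2.2]
wrist_force: [0.7, -0.6, -0.1]
opening: 0.083
grasp_force: 0.0
holder [-128.1   -3.8] z 102.2 yaw -2.2 F holder [0.5 0.7] -0.1 t 6.12 open 0.08
tool shift [ 3.8 -1.9 86.2] turn 0.006
```

```bash
python3 -m pendant '[[2,-2,0,0,-1],[2,-2,45,0,-1],[2,-2,80,0,-1],[2,-2,86,0,-1],[2,-2,86,0,-1]]'; python3 -m pendant '[[0,3,0,0,-1],[0,6,0,0,-1],[0,9,0,0,-1],[0,12,0,0,-1],[0,15,0,0,-1]]';python3 - <<'E'
from h import *
st()
from rig import arm
s=arm.observe();p,d=arm.camera('wrist');cv2.imwrite('pics/w4.png',p[:,:,::-1])
E
```

```text
clock: 6.75
tcp_pos: [0.5613, 0.043, 0.0148]
eef_rot: [-179.8, -0.0, -2.2]
wrist_force: [-0.9, 0.0, 0.2]
opening: 0.002
grasp_force: 0.0
clock: 7.38
tcp_pos: [0.5608, 0.0292, 0.0144]
eef_rot: [-179.6, -0.0, -2.1]
wrist_force: [-0.6, 4.8, 1.5]
opening: -0.002
grasp_force: 2.2
holder [-114.3   -3.9] z 14.4 yaw -2.1 F holder [-4.8 -0.8] 1.5 t 7.38 open -0.0
```

View pics/w4.png

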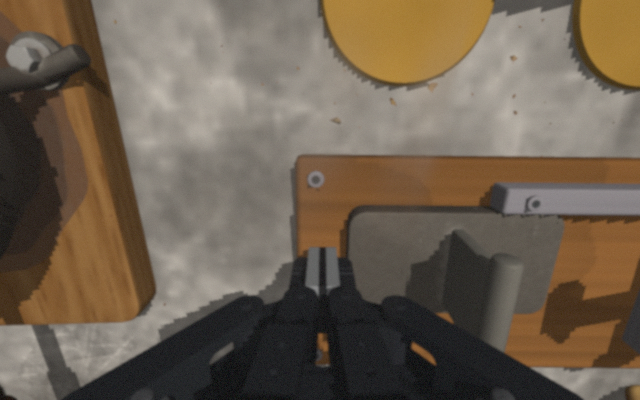

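```bash
python3 -m pendant '[[0,3,-1,0,-1],[0,7,-1,0,-1],[0,11,-1,0,-1],[0,15,-1,0,-1],[0,19,-1,0,-1]]'; python3 -m pendant '[[0,4,0,0,-1],[0,8,0,0,-1],[0,12,0,0,-1],[0,16,0,0,-1],[0,20,0,0,-1]]'
python3 - <<'E'
from h import *
st()
E
```

```text
clock: 8.05
tcp_pos: [0.5599, 0.0092, 0.0151]
eef_rot: [-179.8, 0.0, -2.1]
wrist_force: [-1.0, 4.0, -0.7]
opening: 0.003
grasp_force: 1.3
clock: 8.68
tcp_pos: [0.5591, -0.0107, 0.0151]
eef_rot: [-179.7, 0.0, -2.1]
wrist_force: [0.1, 3.1, 0.3]
opening: 0.004
grasp_force: 1.7
holder [-74.4  -3.8] z 15.1 yaw -2.1 F holder [-3.1 -0.1] 0.3 t 8.68 open 0.0
```

```bash
python3 -m pendant '[[0,2,0,0,-1],[0,4,0,0,-1],[0,6,0,0,-1],[0,8,0,0,-1],[0,8,0,0,-1]]'; python3 -m pendant '[[0,1,0,0,-1],[0,2,0,0,-1],[0,2,0,0,-1]]';  python3 -m pendant '[[0,1,0,0,-1],[0,2,0,0,-1],[0,2,0,0,-1]]'
python3 - <<'E'
from h import *
st()
E
```

```text
clock: 9.3
tcp_pos: [0.5588, -0.0187, 0.015]
eef_rot: [-179.8, 0.0, -2.1]
wrist_force: [-0.3, 3.2, 0.8]
opening: -0.0
grasp_force: 1.7
clock: 9.68
tcp_pos: [0.5587, -0.0205, 0.015]
eef_rot: [-179.7, 0.0, -2.1]
wrist_force: [-1.2, 3.4, 0.8]
opening: -0.002
grasp_force: 2.2
clock: 10.05
tcp_pos: [0.5587, -0.0226, 0.015]
eef_rot: [-179.8, 0.0, -2.1]
wrist_force: [-1.0, 4.4, 0.6]
opening: 0.002
grasp_force: 2.3
holder [-62.4  -3.7] z 15.0 yaw -2.1 F holder [-4.3 -1.2] 0.6 t 10.05 open 0.0
```

```bash
python3 -m pendant '[[0,1,0,0,-1],[0,2,0,0,-1],[0,2,0,0,-1]]';  python3 -m pendant '[[0,1,0,0,-1],[0,2,0,0,-1],[0,2,0,0,-1]]'
python3 - <<'E'
from h import *
st()
from rig import arm
s=arm.observe();p,d=arm.camera('wrist');cv2.imwrite('pics/w5.png',p[:,:,::-1])
E
```

```text
clock: 10.42
tcp_pos: [0.5585, -0.0245, 0.015]
eef_rot: [-179.8, 0.0, -2.1]
wrist_force: [-1.9, 5.3, 2.2]
opening: -0.0
grasp_force: 2.4
clock: 10.8
tcp_pos: [0.5586, -0.0249, 0.015]
eef_rot: [-179.6, -0.0, -2.1]
wrist_force: [-0.9, 9.1, 3.1]
opening: -0.003
grasp_force: 4.5
holder [-60.1  -3.7] z 15.0 yaw -2.1 F holder [-9.  -1.3] 3.1 t 10.8 open -0.0
```

View pics/w5.png

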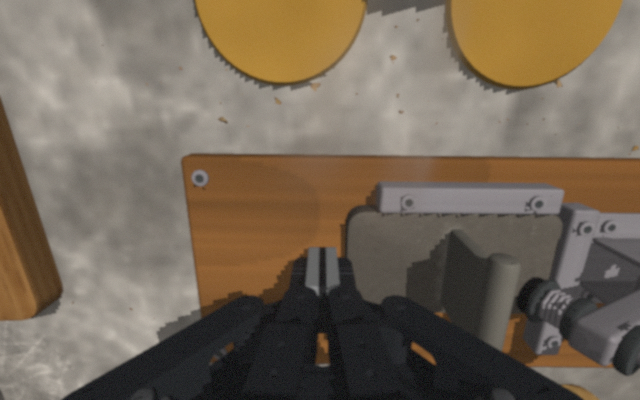

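```bash
python3 -m pendant '[[0,1.5,0,0,-1],[0,3,0,0,-1],[0,3,0,0,-1]]';  python3 -m pendant '[[0,-10,0,0,-1],[0,-20,-30,0,-1],[0,-20,-85,0,-1],[-30,0,-85,0,-1],[-63,32,-85,0.008,-1]]'
python3 - <<'E'
from h import *
st();go(-22,-65,16)
E
```

```text
clock: 11.22
tcp_pos: [0.5596, -0.0296, 0.0156]
eef_rot: [-179.7, -0.1, -2.1]
wrist_force: [-0.1, 4.7, 5.4]
opening: 0.001
grasp_force: 3.2
clock: 11.85
tcp_pos: [0.4945, -0.0601, 0.1003]
eef_rot: [-179.9, -0.1, -2.5]
wrist_force: [-0.6, -1.3, 0.2]
opening: 0.002
grasp_force: 0.0
holder [-22.1 -66.1] z 100.3 yaw -2.5 F holder [ 1.3 -0.6] 0.2 t 11.85 open 0.0
tool shift [ 1.1  0.1 84.3] turn 0.002
```

Run:
```python
from h import *
from rig import arm
s=arm.observe();p,d=arm.camera('wrist');cv2.imwrite('pics/w6.png',p[:,:,::-1])
np.savez('w6.npz',p=p,d=d,tcp=s['tcp_pos'],rot=s['eef_rot'],**arm.camera_params('wrist'))
```

```text
(no output)
```

View pics/w6.png

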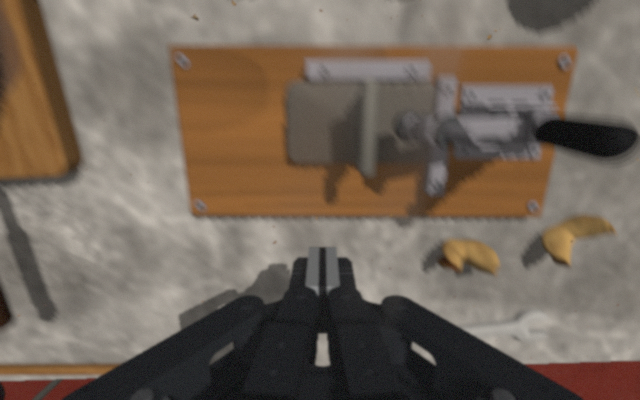

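```bash
python3 -m pendant '[[1,0,45,0,-1],[1,0,78,0,-1],[1,0,85,0,-1],[8,0,85,0,-1],[15,0,85,0,-1]]'; python3 -m pendant '[[4,0,0,0,-1],[7,0,0,0,-1],[9,0,0,0,-1],[11,0,0,0,-1],[12,0,0,0,-1]]'
python3 - <<'E'
from h import *
from scipy.spatial.transform import Rotation as Ro
st()
z=np.load('w6.npz');M=np.eye(4);M[:3,:3]=Ro.from_euler('xyz',z['rot'],degrees=True).as_matrix();M[:3,3]=z['tcp']
T=np.linalg.inv(M@z['T_tool_cam']);K=z['K']
f=lambda L,h:[onplane(u,v,h,K,T)[:2] for u,v in L]
B=[(-.129,.05),(.146,.05),(.146,-.072),(-.129,-.072)]
th,R,t,r=fit(B,f([(171,47),(578,47),(541,217),(191,216)],.012));print(np.degrees(th),t,r*1e3)
H=lambda q:(np.array(q)-t)@R
print(H(f([(287,81),(435,81),(434,165),(289,165)],.022))*1e3, H(f([(437,75),(429,193),(305,80),(430,80)],.025))*1e3)
E
```

```text
clock: 12.52
tcp_pos: [0.5114, -0.0602, 0.0162]
eef_rot: [-179.8, -0.2, -2.6]
wrist_force: [0.6, -0.5, 0.0]
opening: -0.001
grasp_force: 0.0
clock: 13.15
tcp_pos: [0.5205, -0.0604, 0.0146]
eef_rot: [-179.8, 0.1, -2.6]
wrist_force: [-2.7, -0.4, 1.3]
opening: -0.001
grasp_force: 0.0
holder [-23.  -40.1] z 14.6 yaw -2.6 F holder [ 0.6 -2.7] 1.3 t 13.15 open -0.0
-92.55450733964679 [ 0.55677707 -0.08813014] [2.36781379 1.94886167 1.00407712 1.03146188]
[[-49.20797981  27.38201676]
 [ 47.99816655  27.5590659 ]
 [ 53.48180638 -28.3140011 ]
 [-49.5778148  -28.52327213]] [[ 47.88737807  31.02095398]
 [ 51.05309263 -48.16775271]
 [-37.21831591  27.85287854]
 [ 43.69737761  28.00007055]]
```

```bash
python3 -m pendant '[[1.5,0,0,0,-1],[3,0,0,0,-1],[4,0,0,0,-1],[4,0,0,0,-1]]'; python3 -m pendant '[[1,0,-1,0,-1],[2,0,-1,0,-1],[2,0,-1,0,-1]]';python3 - <<'E'
from h import *
st()
E
```

```text
clock: 13.65
tcp_pos: [0.5215, -0.0604, 0.0139]
eef_rot: [-179.8, 0.4, -2.6]
wrist_force: [-7.0, -0.5, 4.5]
opening: 0.001
grasp_force: 0.0
clock: 14.02
tcp_pos: [0.5216, -0.0603, 0.0142]
eef_rot: [-179.8, 0.6, -2.6]
wrist_force: [-10.4, 0.2, 3.7]
opening: 0.002
grasp_force: 1.5
holder [-23.1 -39.1] z 14.2 yaw -2.6 F holder [  0.3 -10.4] 3.7 t 14.03 open 0.0
```

```bash
python3 -m pendant '[[-10,0,0,0,-1],[-22,0,-30,0,-1],[-22,0,-85,0,-1],[0,-32,-85,0,-1],[30,-62,-85,0,-1]]'; python3 -m pendant '[[5,0,0,0,-1],[5,0,45,0,-1],[5,0,80,0,-1],[5,0,85,0,-1],[5,0,85,0,-1]]';python3 - <<'E'
from h import *
st();go(-65,-3,15.5)
E
```

```text
clock: 14.65
tcp_pos: [0.5618, -0.0, 0.1028]
eef_rot: [-179.7, -0.2, -2.6]
wrist_force: [-0.3, 0.6, 0.2]
opening: -0.0
grasp_force: 0.0
clock: 15.28
tcp_pos: [0.5652, -0.0007, 0.0167]
eef_rot: [-179.8, -0.0, -2.6]
wrist_force: [0.7, -0.2, -0.2]
opening: -0.001
grasp_force: 0.0
holder [-84.6   1.8] z 16.7 yaw -2.6 F holder [0.1 0.7] -0.2 t 15.28 open -0.0
tool shift [-4.8 19.6  1.2] turn -0.0
```

```bash
python3 -m pendant '[[-3,6,1,0,-1],[-4,12,1,0,-1],[-4,17,1,0,-1],[-4,20,1,0,-1],[-4,22,1,0,-1]]'; python3 -m pendant '[[0,1,0,0,-1],[0,2,0,0,-1],[0,3,0,0,-1],[0,3,0,0,-1]]'; python3 -m pendant '[[0,1,0,0,-1],[0,2,0,0,-1],[0,3,0,0,-1],[0,3,0,0,-1]]';python3 -m pendant '[[0,1,0,0,-1],[0,2,0,0,-1],[0,2,0,0,-1]]';python3 - <<'E'
from h import *
st()
E
```

```text
clock: 15.9
tcp_pos: [0.5602, -0.0224, 0.0151]
eef_rot: [-179.8, -0.0, -2.6]
wrist_force: [1.1, -0.6, -0.1]
opening: 0.0
grasp_force: 0.0
clock: 16.4
tcp_pos: [0.56, -0.0245, 0.0149]
eef_rot: [-179.7, 0.0, -2.5]
wrist_force: [0.2, 2.3, -1.1]
opening: -0.005
grasp_force: 1.2
clock: 16.9
tcp_pos: [0.5598, -0.025, 0.0149]
eef_rot: [-179.4, -0.0, -2.5]
wrist_force: [1.0, 9.3, 0.7]
opening: 0.003
grasp_force: 4.8
clock: 17.27
tcp_pos: [0.5602, -0.0296, 0.0156]
eef_rot: [-179.8, -0.1, -2.5]
wrist_force: [-0.7, 3.7, 4.8]
opening: 0.001
grasp_force: 3.1
holder [-55.5  -1.9] z 15.6 yaw -2.5 F holder [-3.6 -0.8] 4.8 t 17.27 open 0.0
```

```bash
python3 -m pendant '[[0,-10,0,0,-1],[0,-20,-20,0,-1],[0,-25,-80,0,-1],[0,-25,-140,0,-1],[0,-25,-150,0,-1]]'
python3 - <<'E'
from h import *
from rig import arm
st();go(58,0,165);go(58,0,108)
s=arm.observe();p,d=arm.camera('wrist');K=arm.camera_params('wrist')['K']
p2,d2=arm.camera('top')
c=cv2.resize(p2[140:245,190:380],None,fx=3,fy=3,interpolation=cv2.INTER_CUBIC)
w=p[150:400,250:640];w=cv2.resize(w,None,fx=570/390,fy=570/390/1.0)[:280]
cv2.imwrite('pics/chk.png',np.vstack([c,w])[:,:,::-1])
E
```

```text
clock: 17.9
tcp_pos: [0.564, -0.0061, 0.1698]
eef_rot: [-179.8, -0.5, -2.6]
wrist_force: [0.4, 0.6, 0.5]
opening: -0.002
grasp_force: 0.0
holder [-79.2   0.9] z 169.8 yaw -2.6 F holder [-0.6  0.3] 0.5 t 17.9 open -0.0
tool shift [ -0.9 137.2   4.8] turn 0.0
tool shift [ -0.9 137.2  61.8] turn 0.0
```

View pics/chk.png

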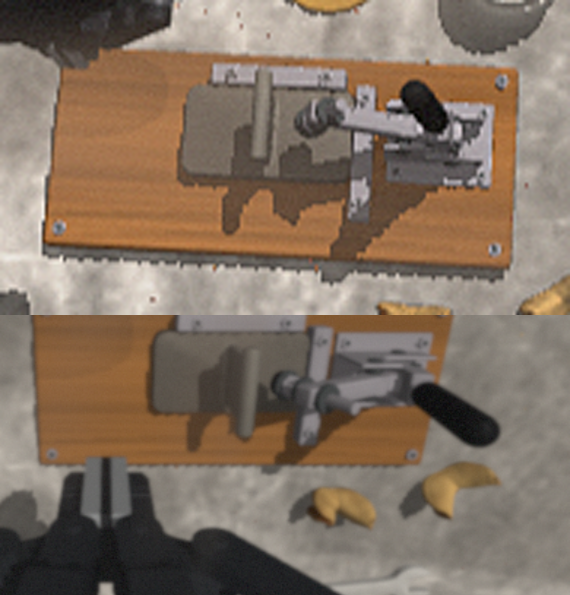

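```bash
python3 -m pendant '[[0,45,0,0,-1],[0,90,0,0,-1],[-1,135,0,0,-1],[-1,135,30,0,-1],[-1,135,60,0,-1]]'; python3 -m pendant '[[0,5,2,0,-1],[0,10,2,0,-1],[0,15,2,0,-1],[0,20,2,0,-1],[0,25,2,0,-1]]';python3 - <<'E'
from h import *
st();go(90,0,110);go(114,0,107);go(135,0,100);go(150,0,91)
E
```

```text
clock: 18.62
tcp_pos: [0.5522, -0.1408, 0.1013]
eef_rot: [-179.7, 0.2, -2.7]
wrist_force: [-0.2, 0.0, -0.4]
opening: -0.001
grasp_force: 0.0
clock: 19.25
tcp_pos: [0.5533, -0.1658, 0.1032]
eef_rot: [-179.8, -0.1, -2.6]
wrist_force: [0.2, 0.3, 0.6]
opening: 0.003
grasp_force: 0.1
holder [80.9 -2.7] z 103.2 yaw -2.6 F holder [-0.3  0.2] 0.6 t 19.25 open 0.0
tool shift [ 2.7  9.1 -6.8] turn 0.0
tool shift [ 2.7 33.1 -3.8] turn 0.0
tool shift [ 2.7 54.1  3.2] turn 0.0
tool shift [ 2.7 69.1 12.2] turn 0.0
```

```bash
python3 -m pendant '[[2,9,-4,0,-1],[2,20,-4,0,-1],[2,32,-2,0,-1],[2,43,1,0,-1],[2,53,4,0,-1]]';python3 - <<'E'
from h import *
st();go(150,0,89);go(164,0,77);go(171,0,67);go(178,0,57)
E
```

```text
clock: 19.88
tcp_pos: [0.5521, -0.2191, 0.0977]
eef_rot: [-179.7, 0.0, -2.6]
wrist_force: [0.4, 0.4, -0.5]
opening: -0.001
grasp_force: 0.1
holder [134.2  -1.4] z 97.7 yaw -2.6 F holder [-0.5  0.4] -0.5 t 19.88 open -0.0
tool shift [ 1.4 15.8  8.7] turn -0.0
tool shift [ 1.4 29.8 20.7] turn -0.0
tool shift [ 1.5 36.8 30.7] turn -0.0
tool shift [ 1.5 43.8 40.7] turn -0.0
```

```bash
python3 -m pendant '[[1,8,4,0,-1],[1,16,9,0,-1],[1,23,15,0,-1],[1,27,19,0,-1]]';python3 - <<'E'
from h import *
st()
E
python3 -m pendant '[[0,3,4,0,-1],[0,6,8,0,-1],[0,9,12,0,-1],[0,11,15,0,-1]]';python3 - <<'E'
from h import *
st();go(178,0,57)
E
```

```text
clock: 20.38
tcp_pos: [0.5521, -0.2459, 0.0786]
eef_rot: [-179.8, -0.0, -2.6]
wrist_force: [-1.5, 1.0, 2.2]
opening: -0.002
grasp_force: 0.9
holder [160.9  -0.2] z 78.6 yaw -2.6 F holder [-0.9 -1.5] 2.2 t 20.38 open -0.0
clock: 20.88
tcp_pos: [0.5516, -0.2563, 0.0636]
eef_rot: [-179.7, 0.0, -2.6]
wrist_force: [0.1, -0.0, 0.5]
opening: 0.004
grasp_force: 0.0
holder [171.3  -0.3] z 63.6 yaw -2.6 F holder [0.  0.1] 0.5 t 20.88 open 0.0
tool shift [0.3 6.7 6.6] turn 0.0
```

```bash
python3 -m pendant '[[0,3,3,0,-1],[0,7,6,0,-1],[0,7,8,0,-1],[0,7,10,0,-1]]';python3 - <<'E'
from h import *
st()
E
```

```text
clock: 21.38
tcp_pos: [0.5515, -0.2637, 0.0549]
eef_rot: [-179.8, -0.0, -2.6]
wrist_force: [-3.2, 0.9, 11.6]
opening: 0.003
grasp_force: 5.6
holder [178.8   0. ] z 54.9 yaw -2.6 F holder [-0.8 -3.2] 11.6 t 21.38 open 0.0
```

```bash
python3 -m pendant '[[0,0,-30,0,-1],[0,0,-80,0,-1],[0,0,-130,0,-1],[-50,0,-130,0,-1],[-100,0,-130,0,-1]]'; python3 -m pendant '[[-60,30,0,0,-1],[-100,80,0,0,-1],[-100,80,0,0,-1]]'
python3 - <<'E'
from h import *
from rig import arm
st()
p,d=arm.camera('top');P=arm.camera_params('top');W=world(d,P['K'],P['camera_from_world'])
z=np.load('holder.npz');X=np.concatenate([(W[...,:2].reshape(-1,2)-z['t'])@z['R'],W[...,2:].reshape(-1,1)],1)*1e3
hsv=cv2.cvtColor(p,cv2.COLOR_RGB2HSV).reshape(-1,3)
for x in range(20,226,15):
    m=(abs(X[:,0]-x)<7.5)&(abs(X[:,1])<20)
    if m.any(): i=np.argmax(X[m,2]);print(x,X[m][i].round(),hsv[m][i])
# foot: pixels at z 17..27, low saturation, inside region
m=(abs(X[:,2]-22)<4)&(hsv[:,1]<60)&(X[:,0]>-80)&(X[:,0]<44)&(abs(X[:,1])<40)
q=X[m];print('foot xmin,ymin,ymax',np.percentile(q[:,0],1),np.percentile(q[:,1],[1,99]))
for a in(-40,-25,-10,10): 
    k=abs(q[:,0]-a)<6;print(a,q[k,1].min().round(1))
p0=np.load('top0.npz')['p'];df=np.abs(p.astype(int)-p0).sum(2)
for n,(u,v) in dict(w1=(241,121),w2=(300,125),timer=(360,127),c1=(327,247),c2=(374,241),sp=(325,296)).items(): print(n,df[v-15:v+15,u-18:u+18].mean().round(1))
E
```

```text
clock: 22.0
tcp_pos: [0.4514, -0.2597, 0.1851]
eef_rot: [-179.9, -0.1, -2.5]
wrist_force: [-0.8, -0.6, 0.1]
opening: -0.002
grasp_force: 0.0
clock: 22.38
tcp_pos: [0.3456, -0.3367, 0.1839]
eef_rot: [-179.8, -0.0, -2.9]
wrist_force: [0.1, 0.8, 0.6]
opening: -0.002
grasp_force: 0.0
holder [ 261.  -202.5] z 183.9 yaw -2.9 F holder [-0.8  0.1] 0.6 t 22.38 open -0.0
20 [27. -1. 64.] [ 8 28 73]
35 [33.  2. 76.] [150  10 171]
50 [52.  1. 56.] [175   9 170]
65 [67.  4. 55.] [138  14 176]
80 [81.  0. 57.] [  0   8 165]
95 [98. -2. 57.] [161  18 155]
110 [108.  -4.  59.] [  0  11 138]
125 [132.   4.  38.] [170  16 148]
140 [141.   7.  41.] [135  10 151]
155 [161.   2.  51.] [126  49  26]
170 [176.   0.  55.] [ 8 66 31]
185 [192.  -0.  61.] [160  38  20]
200 [200.   1.  65.] [165  38  27]
215 [209.   1.  59.] [15 25 62]
foot xmin,ymin,ymax -48.5306059430757 [-26.15369296  39.1760206 ]
-40 -26.3
-25 -26.7
-10 -25.9
10 -26.7
w1 22.0
w2 19.2
timer 24.0
c1 20.8
c2 21.0
sp 27.6
```

```bash
python3 -c "
from rig import arm
print(arm.sign_off())"
```

```text
the job is handed in; nothing more can be done
None
```

I slid the bar home against both stops and pushed the clamp lever over until it locked, then handed the job in at about 22 s. Contact forces and camera checks showed the foot home, the lever on its stop and the bystanders unmoved, but I did not measure the pad's force on the foot.

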